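File rack spacer plates in a stepped dock

TASK

File the two metal spacer plates that stand in the blue rack into the white slotted dock: each plate goes upright into the slot made for its thickness, pushed down gently past the slot's spring bar until it is fully home on the ledges, and is then let go. The widest slot stays empty. The white comb sits with some play in its tray, so feel for where it really is; never ram it, and leave the bottle, the tip box and the beaker where they are.

Things in the scene. Friction and masses are not known exactly. Their poses are not given: they have to be found in the camera images.
- dock: Fixed dark tray, 100 x 244 mm (x by y), origin centre of underside, z up, holding a white comb 90 x 196 mm. The comb is shifted along the dock's y by up to 18 mm either way, anew each time; this pose and the dock points are the TRAY's and do not contain the shift (a camera sees it; touching a lip with a held plate finds it). All dock y values are for a centred comb: add the shift.
- comb_top (a point): Tray-fixed point at the dock's centre, at the comb's flat top, 54 mm above the table. Three slots 66 mm long (x), in a row along y, narrow towards +y: 23 mm wide at y -64 (stays empty), 17 mm at y 0, 11 mm at y +64 mm; 1 mm mouth chamfers. About 15 N of friction holds the comb in y; pushed harder it slides, stops at +/-20 mm. Pressing on the dock with over 40 N is ramming.
- lip (a point): Tray-fixed point at dock y +92 mm, 54 mm above the table: foot of the inner face of the lip at the comb's +y end, if the comb were centred. The lip stands 9 mm above the comb's flat top, 6 mm thick, along the full 90 mm in x; a like lip faces it at y -92 mm.
- slot_thick (a point): Tray-fixed point 24 mm above the table at dock y 0: underside centre of the 15 mm plate when home in the 17 mm slot, if the comb were centred. Slots are straight for 30 mm down to two ledges at this height; the throat between the ledges (17, 11, 5 mm wide from wide to narrow slot) goes 14 mm deeper, so a plate in too wide a slot sinks too far.
- slot_thin (a point): The same for the 9 mm plate in the 11 mm slot, dock y +64 mm. In each slot's +y wall a sprung steel bar (24 mm round, along x, axis 16 mm below the comb top) stands 2.5 mm into the slot and yields up to 4 mm at 3 to 4.5 N; it pins the plate to the -y wall, so the plate's weight does not seat it: about 5 to 15 N of downward push does.
- rack: Fixed blue carrying rack, 90 x 150 mm (x by y), 26 mm high, with a floor 8 mm above the table and two open bays at y = +36 and -36 mm, each 72 x 24 mm inside. Origin: centre of its underside. Each bay holds one plate, either one.
- plate_thick: Aluminium plate standing upright: 60 mm long (its x), 15 mm thick (its y), 84 mm tall (its z), about 0.2 kg. Origin: centre of its lower edge face. At the start it stands on the rack floor, top 92 mm above the table, 66 mm of it above the rack walls. When home its top is 108 mm above the table, 54 mm above the comb: take it across the thickness within about 30 mm of its top.
- plate_thin: The same plate but 9 mm thick (its y), about 0.12 kg. Origin: centre of its lower edge face.
- bottle: Bystander: small bottle, 52 mm across, 95 mm high. Origin: centre of its underside.
- tip_box: Bystander: closed grey box with clear lid, 77 x 57 x 44 mm. Origin: centre of its underside.
- beaker: Bystander: white beaker, 56 mm across, 60 mm high. Origin: centre of its underside.
Not all that is in view belongs to the job. What is shaped like the plate_thin but purple is not meant.

How it is judged:
By the outcome, as a careful person would: the job done as asked, in the order asked, and still so for the second after the job is handed in, with the robot touching nothing.
It also fails if it takes over 58 s, if anything falls off the work surface, if the arm or the gripper's body presses on something with over 40 N, if the wrist force passes 120 N, or if a joint passes its speed limit or range.

ROBOT

A 6-joint arm with a two-finger parallel gripper is mounted at the origin on the work surface. World frame = base frame: x ahead of the robot, y to its left, z up, the work surface at z = 0. Lengths are in mm, angles in rad, forces in N, time in s.
With the tool pointing down it reaches from about 250 to 775 mm from the base axis. Payload 4 kg.
Tool frame: the origin (TCP) lies at the very end of the fingers, on their centre line; the grasp point (between the pads) lies 19 mm behind it; z points along the fingers, y is the direction in which the jaws open and shut (so a half turn about z gives the same grasp; the last joint's range is limited). The gripper opens to 85 mm and grips with 20 to 120 N. Pads are 22 mm wide; open, the fingers measure 114 mm over their backs; the gripper's body (76 mm by 85 mm) begins 54 mm behind the grasp point. The pads swing forward as they close: fully open they stand 13 mm farther back than shut.
Start: joints at [-1.318, 0.087, 1.371, -0, 1.684, -0.103], TCP at [191.585, -515.57, 231.341] pointing down, gripper open.
Joint ranges: [-3.1, 3.1], [-0.76, 2.03], [0.27, 2.55], [-1.08, 4.22], [0.17, 2.65], [-2.57, 2.57]. Speed limits (rad/s): [2.79, 2.79, 3.14, 3.14, 3.14, 3.14].

INTERFACE

Orientations are given as a unit quaternion [x, y, z, w].
In Python, from rig import get_state, imaging, order gives the robot as it stands. The module is installed in compiled form; this text tells all that it offers.
- The arm moves only by the tool carry_out, never from a script. Its argument "moves" is a list of rows, each a list of 5 numbers: the closure, from -1 (fully open) to 1 (shut), then the shift along the tool's x, y, z normalised to -1 to 1, where 1 is 0.6 m, then the turn about the tool's z normalised to -1 to 1, where 1 is pi rad. A call has 1 to 20 rows; each row is the pose to reach, as a shift and turn from the pose commanded when the call began, along the tool's axes at that moment, turning the shorter way round; what a row does not reach only later rows make up. A row lasts 1/10 s, in which the tool goes at most 50 mm and 8.59 degrees, less where a joint would pass 70% of its speed; a pose out of reach is approached as far as the arm can. A call with a number of a shift or a turn outside -1 to 1 is refused whole. A call with a gripper value outside its range is refused whole. The fingers move at their own pace and stop on an object; the grip force is fixed at half the most. Time passes only in rows, so rows that repeat a pose let the fingers close. It gives the time, the measured TCP pose, the force and the opening at its end, in the units of the state.
- get_state(): the state, without advancing time (a new reading comes with each control period).
- imaging.get_image(name): name is "scene" or "side" or "wrist"; returns the picture (420x560x3 uint8, red, green, blue); there is no depth.
- imaging.get_calibration(name): a dict with "camera_matrix" (3x3 intrinsics, pixels), "rvec" (rotation vector, rad) and "tvec" (3), from world to camera coordinates, as OpenCV has them; the wrist camera has in their place "mount" (4x4, takes a point from camera to tool coordinates, whose origin is the TCP and whose axes are the flange's). Camera axes: x right, y down, z forward; pixel columns grow to the right and rows downward; lengths in mm; the calibration is good to about 2 mm. A picture is of the moment at which its call begins: read the wrist's pose just before it. get_calibration takes no time and is no camera call.
- order.job_done(): hands the job in, once; it reports no verdict.
Trained networks look in the newest picture that a camera, given by its name, has taken for a name from the list of things; names that differ only in an ending like _2 or _b are one class to them, and where a whole thing is asked for, a point or a joint stands for the part that bears it (a point fixed in the world has none). Each returns a list of dicts, best first, with "score" (0 to 1); they miss things now and then, are a little off and sometimes report something else, mostly with a low value. They report only what shows in the picture. A call takes as long as a camera call. They do not tell look-alikes from the thing itself.
- imaging.spot_in(camera, query): "point" ([x, y, z] in mm, in the coordinates of the camera as it stood for that picture, good to about 4 mm: the middle of the surface that is visible of it).
The state is a dict: "time_s": time; "joints": joint angles; "qvel": joint speeds; "joint_torque": joint torques, N m; "eef_pos": TCP position; "ee_rot": TCP orientation; "wrist_force": force on the tool from outside, world axes, zero at the start; "torque": the same for the moment, N m; "width": opening from 0.0 (shut) to 1.0 (fully open).
Only numpy, scipy, OpenCV 4.12 (cv2) and the standard library are available. Lean on these libraries where they do the work, as an engineer would, in place of code of your own. Each camera call takes 0.05 s, during which the arm holds its last target.

## Working session

There is one attempt and no reset: what is moved stays moved. The work goes in short steps, Python scripts to look and compute and a tool call to move; the robot and the scene stay as the last step left them, time stands still between calls to the robot, and variables do not carry over. Pictures are saved under pics/ and viewed, and the job is handed in when it is done.

Besides the shell and the picture viewer there is one more tool, called after "Emit:" in YAML: its name, and indented under it one key for each argument. carry_out: Moves the arm, as the interface text tells. Scaled input: -1 to 1 covers 0.6 m each way for a shift and pi rad each way for a turn. Its arguments: {"type":"object","properties":{"moves":{"type":"array"}},"required":["moves"]}

```bash
mkdir -p pics; python3 - <<'E'
from rig import get_state, imaging, order
import cv2
s=get_state()
for k in s: print(k,s[k])
for n in ["scene","side","wrist"]:
    c=imaging.get_calibration(n); print(n,c)
for n in ["scene","side"]:
    im=imaging.get_image(n); cv2.imwrite(f"pics/a_{n}.png",im[:,:,::-1])
E
```

```text
time_s 0.0
joints [-1.31809533e+00  8.79199048e-02  1.37232581e+00  1.65739351e-05
  1.68361027e+00 -1.03119558e-01]
qvel [ 0.00046423 -0.00156596 -0.00177507  0.00015034  0.00028582 -0.00062208]
joint_torque [-5.18580327e-04 -3.51874316e+01 -3.13269138e+01 -2.38050034e-04
  1.07574926e-02  4.75926583e-06]
eef_pos [ 191.45577982 -515.03831592  230.12202491]
ee_rot [ 9.84214873e-01  1.76974017e-01 -7.63471381e-05 -1.12912080e-03]
wrist_force [0.84406552 0.21277503 0.37503984]
torque [-0.04589668 -0.01774294 -0.02849585]
width 0.9993035322180986
scene {'camera_matrix': array([[402.49447423,   0.        , 279.12102559],
       [  0.        , 402.49447423, 212.08733228],
       [  0.        ,   0.        ,   1.        ]]), 'rvec': array([ 1.63573908,  2.04634862, -0.70271069]), 'tvec': array([ 121.76689875, -416.54541359, 1319.09180427])}
side {'camera_matrix': array([[438.86835463,   0.        , 281.29169158],
       [  0.        , 438.86835463, 210.97460063],
       [  0.        ,   0.        ,   1.        ]]), 'rvec': array([ 0.73825258, -2.54207671,  1.16234983]), 'tvec': array([512.13950402, 260.59268571, 662.4330522 ])}
wrist {'camera_matrix': array([[353.44153507,   0.        , 281.58496564],
       [  0.        , 353.44153507, 212.71935158],
       [  0.        ,   0.        ,   1.        ]]), 'mount': array([[-5.31101842e-04, -9.48322090e-01, -3.17308891e-01,
         8.17765068e+01],
       [ 9.99999832e-01, -4.29575598e-04, -3.89922021e-04,
         1.08481181e+00],
       [ 2.33463509e-04, -3.17309045e-01,  9.48322158e-01,
        -1.43615326e+02],
       [ 0.00000000e+00,  0.00000000e+00,  0.00000000e+00,
         1.00000000e+00]])}
```

View pics/a_scene.png

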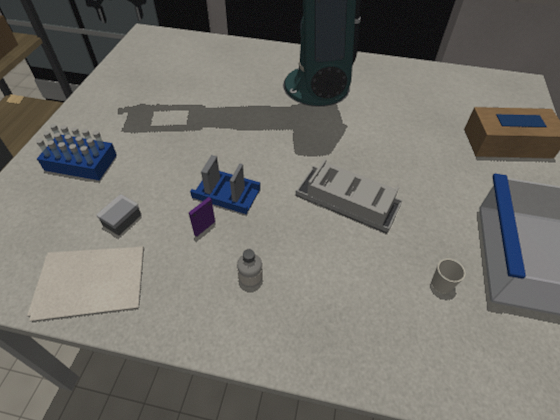

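View pics/a_side.png

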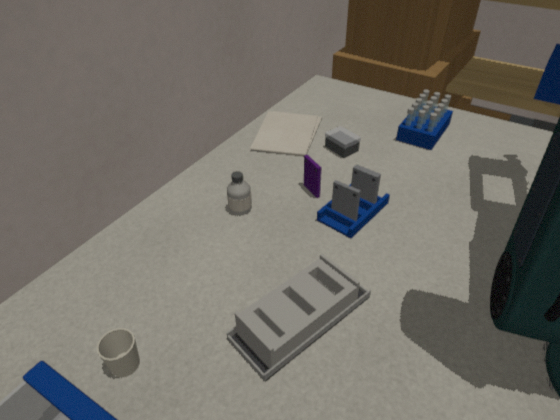

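The scene view shows the rack with two grey plates at about (225,185), the purple decoy at (202,217), and the dock at (350,193). The bottle is at (250,270) and the beaker at (447,278). I'll take enlarged crops and the network detections next.

```bash
cat > h.py <<'E'
from rig import get_state, imaging, order
import numpy as np, cv2
from scipy.spatial.transform import Rotation as R
def cam(n, s=None):
    c=imaging.get_calibration(n); K=c["camera_matrix"]
    if n=="wrist":
        s=s or get_state()
        T=np.eye(4);T[:3,:3]=R.from_quat(s["ee_rot"]).as_matrix();T[:3,3]=s["eef_pos"]
        M=T@c["mount"]; return K,M[:3,:3],M[:3,3]
    Rm=cv2.Rodrigues(c["rvec"])[0]; return K,Rm.T,-Rm.T@c["tvec"]
def back(n,uv,z,s=None):
    K,Rw,o=cam(n,s); d=Rw@np.linalg.inv(K)@np.array([uv[0],uv[1],1.]); return o+d*(z-o[2])/d[2]
def proj(n,P,s=None):
    K,Rw,o=cam(n,s); p=(np.atleast_2d(P)-o)@Rw; p=p@K.T; return p[:,:2]/p[:,2:]
def toworld(n,p,s=None):
    K,Rw,o=cam(n,s); return Rw@np.array(p)+o
E
python3 - <<'E'
from h import *
for n in ["scene","side"]:
    for q in ["dock","rack","plate_thick","plate_thin","bottle","tip_box","beaker"]:
        for d in imaging.spot_in(n,q)[:3]:
            print(n,q,round(d["score"],2),toworld(n,d["point"]).round(0),proj(n,toworld(n,d["point"])).round(0))
a=cv2.imread("pics/a_scene.png");b=cv2.imread("pics/a_side.png")
cv2.imwrite("pics/a2.png",cv2.resize(a[140:250,180:420],None,fx=3.3,fy=3.3,interpolation=cv2.INTER_CUBIC))
cv2.imwrite("pics/a3.png",cv2.resize(b[150:370,220:400],None,fx=2.7,fy=2.7,interpolation=cv2.INTER_CUBIC))
E
```

```text
scene dock 0.87 [489. 162.  46.] [[353. 193.]]
scene rack 0.65 [ 537. -137.   14.] [[228. 195.]]
scene plate_thick 0.8 [ 524. -180.   69.] [[210. 173.]]
scene plate_thin 0.97 [ 532. -115.   58.] [[236. 184.]]
scene plate_thin 0.58 [ 639. -163.   52.] [[202. 216.]]
scene bottle 0.77 [753. -23.  63.] [[249. 268.]]
scene tip_box 0.97 [ 669. -353.   42.] [[119. 214.]]
scene tip_box 0.23 [ 522. -177.   69.] [[211. 173.]]
scene beaker 0.85 [659. 378.  37.] [[447. 274.]]
scene beaker 0.4 [491. 164.  45.] [[353. 194.]]
side dock 0.95 [459. 188.  50.] [[296. 316.]]
side rack 0.73 [ 499. -101.   22.] [[351. 219.]]
side plate_thick 0.77 [ 505. -178.   64.] [[367. 183.]]
side plate_thin 0.88 [ 519. -112.   61.] [[347. 199.]]
side plate_thin 0.82 [ 627. -159.   49.] [[312. 176.]]
side bottle 0.9 [728. -10.  57.] [[237. 194.]]
side tip_box 0.84 [ 644. -350.   39.] [[344. 140.]]
side beaker 0.87 [668. 381.  36.] [[116. 350.]]
```

View pics/a2.png

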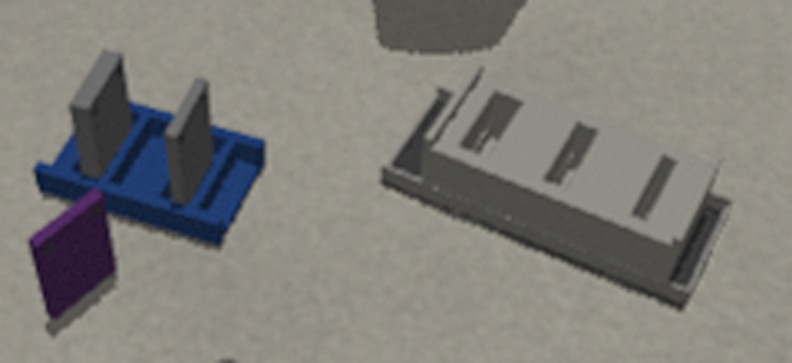

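View pics/a3.png

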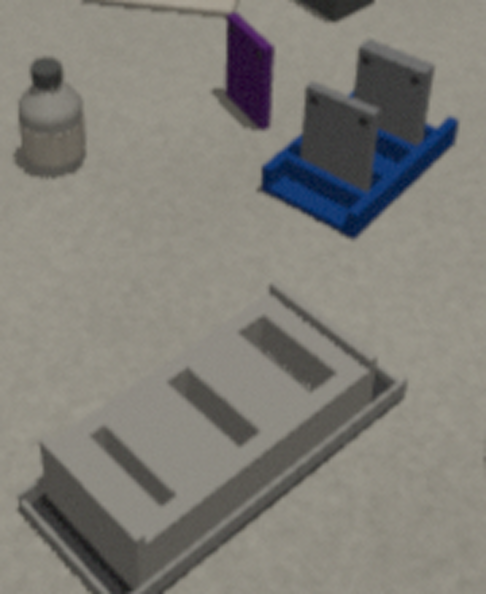

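Thick plate: rear-left at crop (100,115), scene (210,173). Thin plate: at crop (188,140), scene (237,184). The purple one standing outside the rack at (202,217) is the decoy. Next I'll look at the rack from above.

Emit:
carry_out:
  moves:
    - [-1, 0.828, -0.385, 0.05, 0]
    - [-1, 0.828, -0.385, 0.05, 0]
    - [-1, 0.828, -0.385, 0.05, 0]
    - [-1, 0.828, -0.385, 0.05, 0]
    - [-1, 0.828, -0.385, 0.05, 0]
    - [-1, 0.828, -0.385, 0.05, 0]
    - [-1, 0.828, -0.385, 0.05, 0]
    - [-1, 0.828, -0.385, 0.05, 0]
    - [-1, 0.828, -0.385, 0.05, 0]
    - [-1, 0.828, -0.385, 0.05, 0]
    - [-1, 0.828, -0.385, 0.05, 0]
    - [-1, 0.828, -0.385, 0.05, 0]
    - [-1, 0.828, -0.385, 0.05, 0]

```text
time_s: 2.1
eef_pos: [577.0, -125.1, 200.7]
ee_rot: [0.984, 0.178, -0.001, 0.0]
wrist_force: [-0.8, -1.3, 0.4]
width: 0.997
```

```bash
python3 - <<'E'
from h import *
s=get_state(); im=imaging.get_image("wrist"); cv2.imwrite("pics/b.png",im[:,:,::-1])
print(s["time_s"],s["eef_pos"],s["ee_rot"],s["qvel"].round(3))
np.savez("b.npz",p=s["eef_pos"],q=s["ee_rot"])
E
```

```text
2.1 [ 577.03582234 -125.1176427   200.69403007] [ 9.84004238e-01  1.78143481e-01 -7.44973800e-04  6.47371566e-05] [-0.045 -0.026  0.014 -0.006  0.001 -0.001]
```

View pics/b.png

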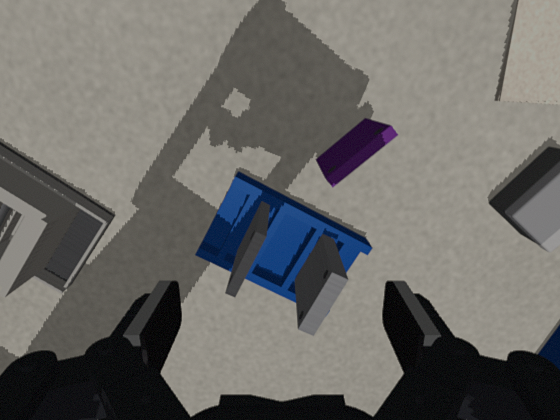

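```bash
python3 - <<'E'
import cv2
a=cv2.imread("pics/b.png")
cv2.imwrite("pics/b2.png",cv2.resize(a[160:345,180:390],None,fx=3.5,fy=3.2,interpolation=cv2.INTER_CUBIC))
E
```

```text
(no output)
```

View pics/b2.png

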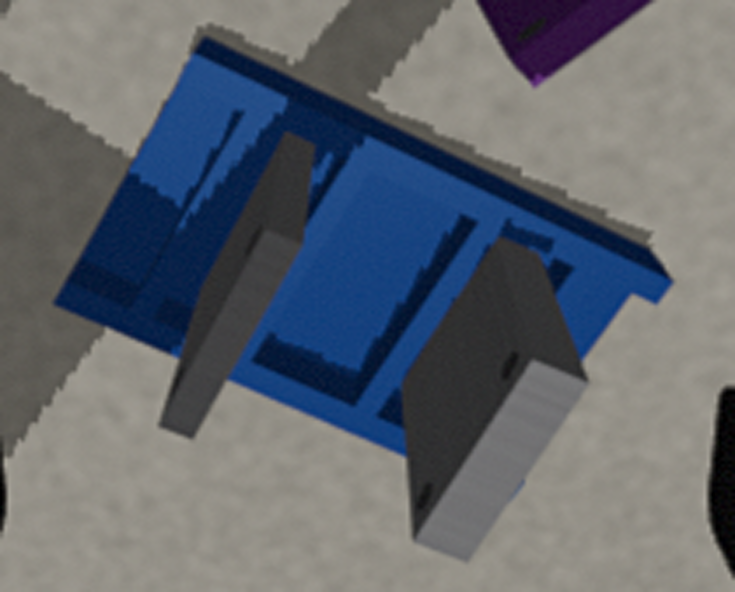

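Thin top face corners in the crop: (265,230), (302,240), (192,438), (160,427). Thick: (535,360), (588,380), (468,562), (413,540). I'll convert these at z=92.

```bash
python3 - <<'E'
from h import *
d=np.load("b.npz"); s=dict(eef_pos=d["p"],ee_rot=d["q"])
def b(p,z): return back("wrist",(180+p[0]/3.5-.4,160+p[1]/3.2-.4),z,s)
for n,c in dict(thin=[(265,230),(302,240),(192,438),(160,427)],thick=[(535,360),(588,380),(468,562),(413,540)]).items():
    w=np.array([b(p,92) for p in c])[:,:2]; print(n,w.round(1).tolist(),w.mean(0).round(1))
    L=(w[0]+w[1]-w[2]-w[3])/2; W=(w[0]+w[3]-w[1]-w[2])/2
    print(np.hypot(*L),np.hypot(*W),np.degrees(np.arctan2(L[1],L[0])),np.degrees(np.arctan2(-W[0],W[1])))
w=np.array([b(p,26) for p in [(202,40),(672,283),(55,302)]])[:,:2]
print(w, np.diff(w,axis=0))
# rough dock yaw from scene
f=lambda u,v,z: back("scene",(180+u/3.3,140+v/3.3),z)[:2].round(0)
print([f(383,167,10),f(685,290,10),f(728,203,10)])
E
```

```text
thin [[553.5, -113.5], [553.9, -121.9], [493.5, -116.2], [494.0, -108.2]] [ 523.7 -115. ]
60.179234785637675 8.218068300456547 -5.216273741908937 -0.133009214078606
thick [[542.1, -182.5], [541.2, -196.1], [481.1, -190.9], [482.8, -175.8]] [ 511.8 -186.3]
60.03698942263487 14.391386610764112 -5.70260578041306 -5.354681966639252
[[ 576.47722604  -83.11579535]
 [ 550.62483872 -230.43204392]
 [ 483.76559955  -69.92951222]] [[ -25.85238732 -147.31624857]
 [ -66.85923916  160.5025317 ]]
[array([479.,  24.]), array([545., 256.]), array([455., 284.])]
```

The sizes check out at 60 x 8.2 and 60 x 14.4 mm. The plates' yaw is about -5.5° and the dock's about -16°. Now for a look at the dock from above.

Emit:
carry_out:
  moves:
    - [-1, 0.051, -0.456, 0, 0.203]
    - [-1, 0.051, -0.456, 0, 0.203]
    - [-1, 0.051, -0.456, 0, 0.203]
    - [-1, 0.051, -0.456, 0, 0.203]
    - [-1, 0.051, -0.456, 0, 0.203]
    - [-1, 0.051, -0.456, 0, 0.203]
    - [-1, 0.051, -0.456, 0, 0.203]
    - [-1, 0.051, -0.456, 0, 0.203]
    - [-1, 0.051, -0.456, 0, 0.203]

```text
time_s: 3.05
eef_pos: [510.5, 139.2, 201.6]
ee_rot: [0.99, -0.142, 0.0, 0.0]
wrist_force: [-0.6, -1.0, -0.5]
width: 0.998
```

```bash
python3 - <<'E'
from h import *
s=get_state(); im=imaging.get_image("wrist"); cv2.imwrite("pics/c.png",im[:,:,::-1])
print(s["time_s"],s["eef_pos"],s["ee_rot"],s["qvel"].round(3),s["joints"].round(2))
np.savez("c.npz",p=s["eef_pos"],q=s["ee_rot"])
a=im[:,:,::-1]
cv2.imwrite("pics/c2.png",cv2.resize(a[100:340,100:470],None,fx=2.1,fy=2.1,interpolation=cv2.INTER_CUBIC))
E
```

```text
3.05 [510.4654902  139.24455969 201.58146329] [ 9.89899290e-01 -1.41771343e-01  3.93693068e-04  3.56838194e-04] [-0.008  0.008 -0.004  0.003  0.     0.001] [ 0.16  0.05  1.47 -0.    1.62  2.01]
```

View pics/c.png

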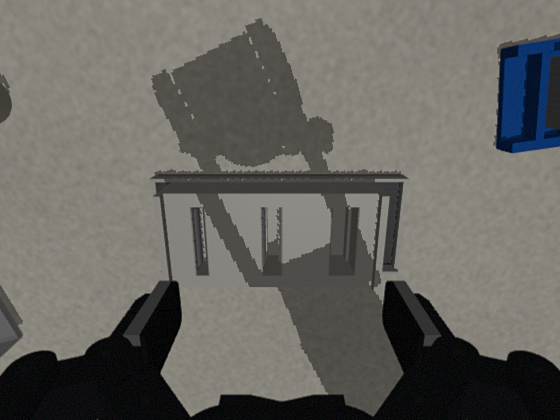

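View pics/c2.png

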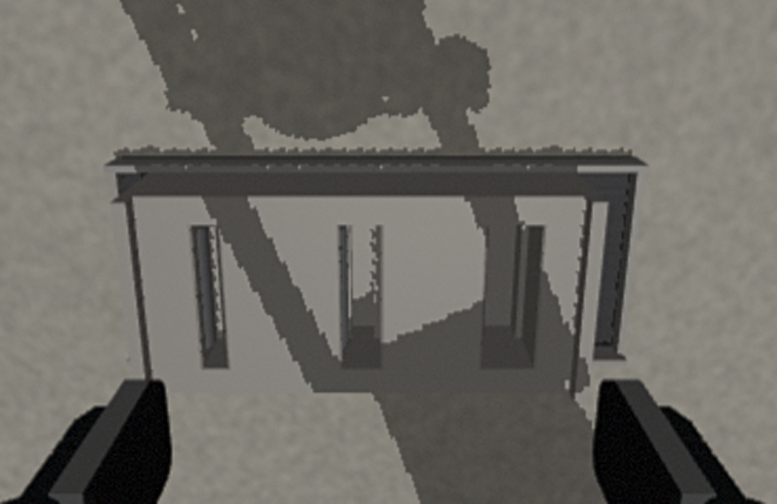

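All three slots are visible: thin at about (199,240) px, middle at (271,240), wide at (344,240). The comb is pushed toward +y (left). Measuring the mouths at z=54.

```bash
python3 - <<'E'
from h import *
d=np.load("c.npz"); s=dict(eef_pos=d["p"],ee_rot=d["q"])
a=cv2.imread("pics/c.png")
cv2.imwrite("pics/c3.png",cv2.resize(a[195:285,150:290],None,fx=5.5,fy=5.5,interpolation=cv2.INTER_CUBIC))
cv2.imwrite("pics/c4.png",cv2.resize(a[165:295,270:410],None,fx=4.6,fy=4.6,interpolation=cv2.INTER_CUBIC))
b=lambda p,z:back("wrist",(100+p[0]/2.1-.3,100+p[1]/2.1-.3),z,s)[:2]
q=R.from_quat(d["q"]).as_matrix()[:2,:2]; print("tool x dir deg",np.degrees(np.arctan2(q[1,0],q[0,0])))
cs=[]
for n,c in dict(thin=[(191,226),(217,226),(228,368),(203,368)],mid=[(338,226),(381,226),(382,368),(341,368)],wide=[(486,226),(545,226),(536,368),(481,368)]).items():
    w=np.array([b(p,54) for p in c]); L=(w[0]+w[1]-w[2]-w[3])/2; W=(w[0]-w[1]+w[3]-w[2])/2
    print(n,w.mean(0).round(1),np.hypot(*L).round(1),np.hypot(*W).round(1),np.degrees(np.arctan2(L[1],L[0])).round(2)); cs.append(w.mean(0))
dv=cs[0]-cs[2]; print(np.hypot(*dv),np.degrees(np.arctan2(-dv[0],dv[1])), cs[1]-(cs[0]+cs[2])/2)
E
```

```text
tool x dir deg -16.300705772737
thin [489.8 220.8] 65.5 10.8 -16.26
mid [471.8 159.3] 65.5 17.9 -16.11
wide [453.7  97.5] 65.5 24.2 -15.76
128.4969651133701 -16.33997267098397 [0.04681973 0.15968904]
```

View pics/c3.png

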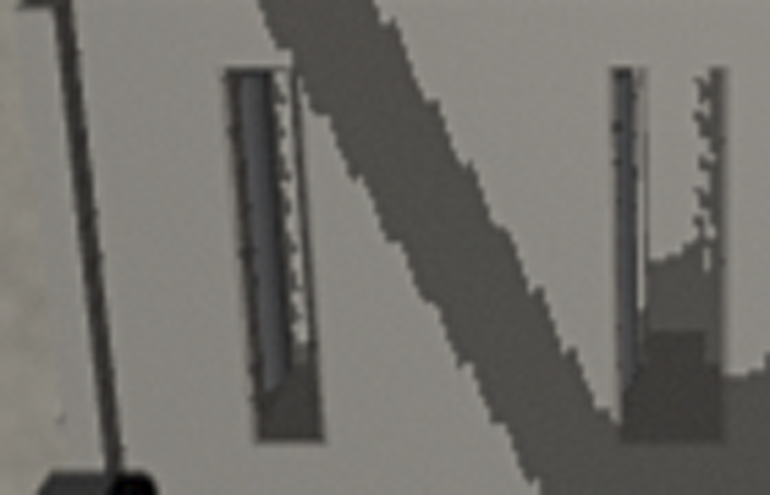

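View pics/c4.png

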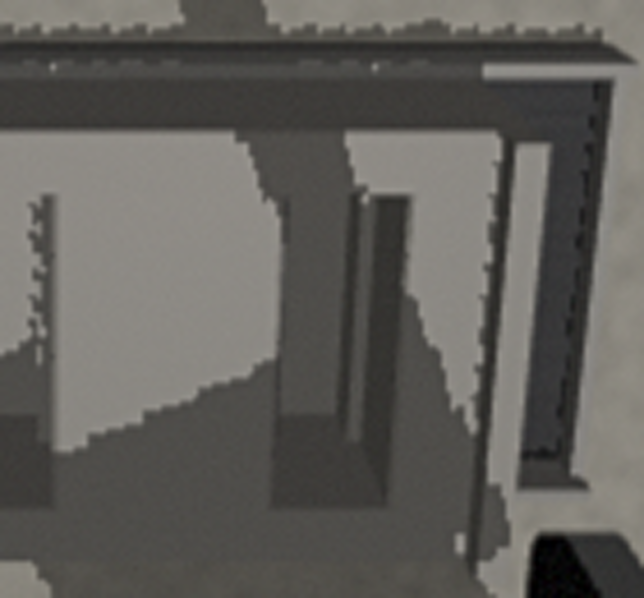

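The dock's yaw is -16.3°, which is already the tool's yaw. The slots are thin at (489.8,220.8) and mid at (471.8,159.3), with a 128.5 mm span against a nominal 128. I'll go for the thin plate first.

Emit:
carry_out:
  moves:
    - [0, 0.14, 0.4, 0.1, -0.057]
    - [0, 0.14, 0.4, 0.1, -0.057]
    - [0, 0.14, 0.4, 0.1, -0.057]
    - [0, 0.14, 0.4, 0.1, -0.057]
    - [0, 0.14, 0.4, 0.1, -0.057]
    - [0, 0.14, 0.4, 0.1, -0.057]
    - [0, 0.14, 0.4, 0.1, -0.057]
    - [0, 0.14, 0.4, 0.1, -0.057]
    - [0, 0.14, 0.4, 0.1, -0.057]

```text
time_s: 4.0
eef_pos: [524.3, -112.0, 141.9]
ee_rot: [0.999, -0.051, 0.0, -0.0]
wrist_force: [0.1, 0.3, 0.7]
width: 0.496
```

```bash
python3 - <<'E'
from h import *
s=get_state(); im=imaging.get_image("wrist"); a=im[:,:,::-1].copy()
print(s["time_s"],s["eef_pos"],s["ee_rot"],s["qvel"].round(3),s["width"])
np.savez("d.npz",p=s["eef_pos"],q=s["ee_rot"])
cv2.imwrite("pics/d.png",a)
E
```

```text
4.0 [ 524.3325288  -111.96377976  141.92051228] [ 9.98698105e-01 -5.10084020e-02  4.66571448e-04 -1.41840853e-04] [ 0.017 -0.005  0.002 -0.004 -0.002 -0.003] 0.4955308215912508
```

View pics/d.png

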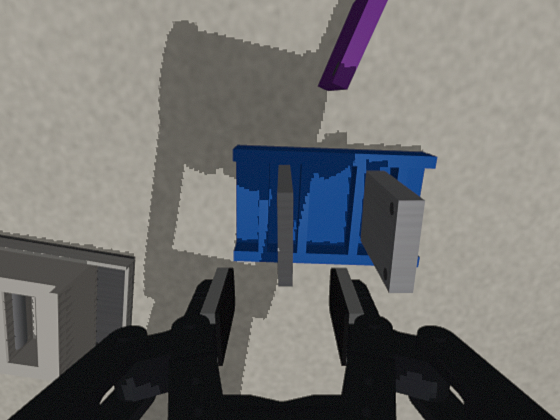

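```bash
python3 - <<'E'
from h import *
d=np.load("d.npz"); s=dict(eef_pos=d["p"],ee_rot=d["q"])
a=cv2.imread("pics/d.png")
cv2.imwrite("pics/d2.png",cv2.resize(a[140:300,220:440],None,fx=3.5,fy=3.5,interpolation=cv2.INTER_CUBIC))
q=R.from_quat(d["q"]).as_matrix()
for uv in [(278,286),(293,286),(278,195),(292,195)]:
    w=back("wrist",uv,92,s); print(uv,w.round(1),"tool:",(q.T@(w-d["p"])).round(1))
E
```

```text
(278, 286) [ 494.2 -107.4   92. ] tool: [-30.5  -1.4  49.9]
(293, 286) [ 493.3 -116.7   92. ] tool: [-30.5   7.9  49.9]
(278, 195) [ 552.4 -113.6   92. ] tool: [28.1 -1.2 49.9]
(292, 195) [ 551.6 -121.5   92. ] tool: [28.1  6.8 49.9]
```

View pics/d2.png

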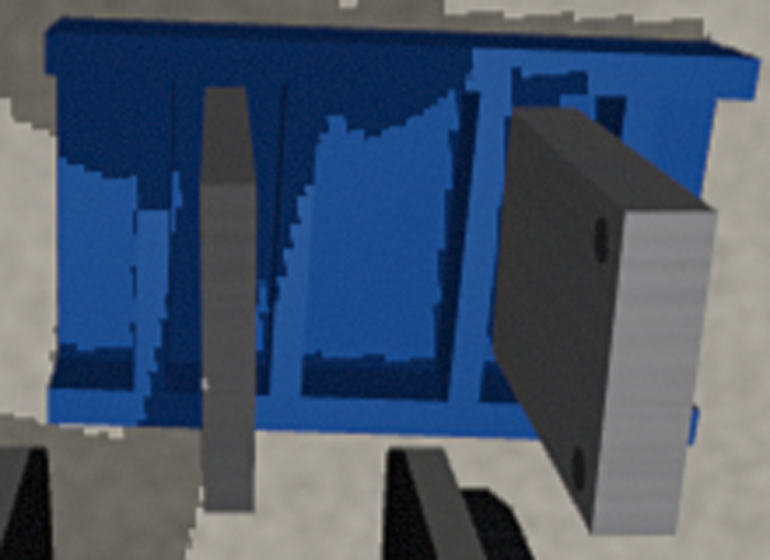

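Plate centre in the tool frame: x -0.3, y +3, with aligned yaw. I'll descend to TCP z≈58 and close.

Emit:
carry_out:
  moves:
    - [0, 0, 0.005, 0.04, 0]
    - [0, 0, 0.005, 0.1, 0]
    - [0, 0, 0.005, 0.14, 0]
    - [0, 0, 0.005, 0.14, 0]
    - [0, 0, 0.005, 0.14, 0]
    - [1, 0, 0.005, 0.14, 0]
    - [1, 0, 0.005, 0.14, 0]
    - [1, 0, 0.005, 0.14, 0]
    - [1, 0, 0.005, 0.14, 0]
    - [1, 0, 0.005, 0.14, 0]
    - [1, 0, 0.005, 0.14, 0]
    - [1, 0, 0.005, 0.14, 0]

```text
time_s: 5.25
eef_pos: [525.2, -115.9, 59.5]
ee_rot: [0.999, -0.051, 0.002, 0.0]
wrist_force: [-0.3, 1.5, 5.5]
width: 0.093
```

```bash
python3 - <<'E'
from h import *
s=get_state(); im=imaging.get_image("wrist"); a=im[:,:,::-1].copy()
print(s["time_s"],s["eef_pos"],s["ee_rot"],s["qvel"].round(3),s["width"],s["wrist_force"],s["torque"])
cv2.imwrite("pics/e.png",a)
E
```

```text
5.25 [ 525.21213859 -115.85176404   59.49067458] [ 9.98673585e-01 -5.14494346e-02  2.00191169e-03  1.39288417e-04] [-0.    -0.    -0.001  0.001 -0.001 -0.002] 0.09347959350533011 [-0.29480955  1.51229559  5.51277828] [ 0.32043612 -0.04060565 -0.03464863]
```

View pics/e.png

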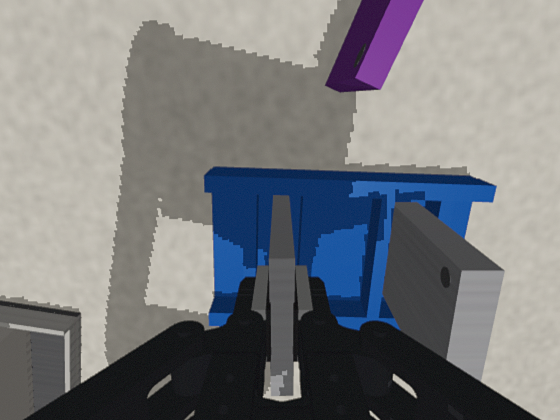

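The thin plate is held, with the width as expected. I'll lift it and carry it over to the +y end of the comb.

Emit:
carry_out:
  moves:
    - [1, 0, 0, -0.05, 0]
    - [1, 0, 0, -0.1, 0]
    - [1, 0, 0, -0.133, 0]
    - [1, -0.0127, -0.0718, -0.133, 0.01]
    - [1, -0.0277, -0.1418, -0.133, 0.02]
    - [1, -0.0427, -0.2118, -0.133, 0.03]
    - [1, -0.0577, -0.2818, -0.133, 0.04]
    - [1, -0.0727, -0.3518, -0.133, 0.05]
    - [1, -0.0827, -0.4218, -0.133, 0.0578]
    - [1, -0.0927, -0.4918, -0.133, 0.0578]
    - [1, -0.1057, -0.5418, -0.133, 0.0578]
    - [1, -0.1127, -0.5718, -0.133, 0.0578]
    - [1, -0.1127, -0.5718, -0.133, 0.0578]
    - [1, -0.1127, -0.5718, -0.133, 0.0578]
    - [1, -0.1127, -0.5718, -0.133, 0.0578]

```text
time_s: 6.8
eef_pos: [491.9, 231.4, 136.9]
ee_rot: [0.99, -0.142, -0.0, 0.0]
wrist_force: [0.1, 0.1, -2.4]
width: 0.098
```

```bash
python3 - <<'E'
from h import *
s=get_state(); im=imaging.get_image("wrist"); a=im[:,:,::-1].copy()
print(s["time_s"],s["eef_pos"],s["ee_rot"],s["qvel"].round(3),s["width"],s["wrist_force"],s["torque"])
x=R.from_quat(s["ee_rot"]).as_matrix(); print(np.degrees(np.arctan2(x[1,0],x[0,0])))
cv2.imwrite("pics/f.png",a); np.savez("f.npz",p=s["eef_pos"],q=s["ee_rot"])
im=imaging.get_image("side"); cv2.imwrite("pics/f_side.png",im[:,:,::-1])
E
```

```text
6.8 [491.86539005 231.38350799 136.88185173] [ 9.89824296e-01 -1.42294165e-01 -5.99293764e-05  4.80056064e-04] [-0.01  -0.003 -0.001  0.004 -0.     0.001] 0.09761562207409005 [ 0.07610166  0.11167016 -2.38439498] [ 0.01820169 -0.02501483  0.02457486]
-16.36124449226322
```

View pics/f.png

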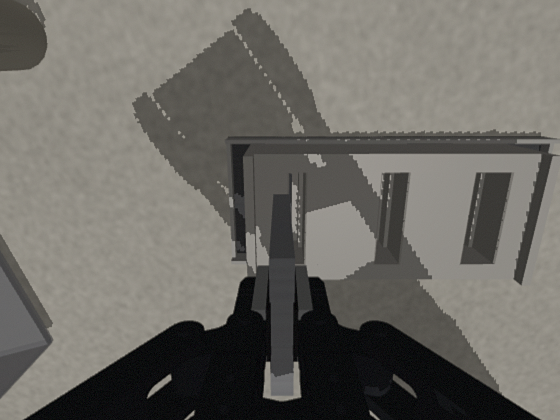

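View pics/f_side.png

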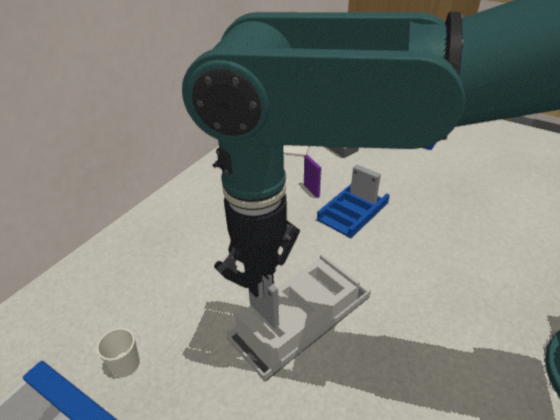

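Emit:
carry_out:
  moves:
    - [1, 0, 0, 0.02, 0]
    - [1, 0, 0, 0.04, 0]
    - [1, 0, 0, 0.0457, 0]
    - [1, 0, -0.005, 0.0457, 0]
    - [1, 0, -0.01, 0.0457, 0]
    - [1, 0, -0.013, 0.0457, 0]
    - [1, 0, -0.013, 0.0457, 0]
    - [1, 0, -0.013, 0.0457, 0]

```text
time_s: 7.7
eef_pos: [494.2, 240.2, 110.1]
ee_rot: [0.99, -0.142, 0.0, -0.0]
wrist_force: [0.2, -0.2, -1.6]
width: 0.099
```

Emit:
carry_out:
  moves:
    - [1, 0, -0.0015, 0, 0]
    - [1, 0, -0.0033, 0, 0]
    - [1, 0, -0.0033, 0, 0]

```text
time_s: 8.0
eef_pos: [494.5, 241.9, 109.7]
ee_rot: [0.99, -0.142, 0.0, -0.0]
wrist_force: [-0.5, 0.1, -1.2]
width: 0.096
```

Emit:
carry_out:
  moves:
    - [1, 0, -0.0008, 0, 0]
    - [1, 0, -0.0017, 0, 0]
    - [1, 0, -0.0017, 0, 0]

```text
time_s: 8.3
eef_pos: [494.8, 242.9, 109.6]
ee_rot: [0.99, -0.142, 0.0, 0.0]
wrist_force: [0.2, -0.1, -0.9]
width: 0.093
```

Emit:
carry_out:
  moves:
    - [1, 0, -0.0008, 0, 0]
    - [1, 0, -0.0017, 0, 0]
    - [1, 0, -0.0017, 0, 0]

```text
time_s: 8.6
eef_pos: [495.1, 243.8, 109.7]
ee_rot: [0.99, -0.142, 0.0, 0.0]
wrist_force: [-0.6, 0.4, -1.4]
width: 0.095
```

Emit:
carry_out:
  moves:
    - [1, 0, -0.0008, 0, 0]
    - [1, 0, -0.0017, 0, 0]
    - [1, 0, -0.0017, 0, 0]

```text
time_s: 8.9
eef_pos: [495.2, 244.1, 109.7]
ee_rot: [0.99, -0.142, -0.0, 0.001]
wrist_force: [-1.1, -2.4, 0.1]
width: 0.096
```

Emit:
carry_out:
  moves:
    - [1, 0, -0.0008, 0, 0]
    - [1, 0, -0.0008, 0, 0]
    - [1, 0, -0.0008, 0, 0]

```text
time_s: 9.2
eef_pos: [495.2, 244.4, 109.7]
ee_rot: [0.99, -0.142, -0.0, 0.001]
wrist_force: [-1.5, -4.2, 2.2]
width: 0.099
```

```bash
python3 - <<'E'
from h import *
s=get_state(); im=imaging.get_image("wrist"); a=im[:,:,::-1].copy()
print(s["time_s"],s["eef_pos"],s["ee_rot"],s["qvel"].round(3),s["width"],s["wrist_force"],s["torque"])
m=R.from_quat(s["ee_rot"]).as_matrix(); print(m)
cv2.imwrite("pics/g.png",a)
e=np.array([.2807,.9598]); print((s["eef_pos"][:2]-[489.8,220.8])@e, (s["eef_pos"][:2]-[489.8,220.8])@np.array([.9598,-.2807]))
E
```

```text
9.2 [495.2383282  244.37400789 109.68754711] [ 9.89884077e-01 -1.41874476e-01 -2.21568740e-04  1.04747648e-03] [-0.001 -0.     0.001 -0.     0.001 -0.   ] 0.09912806681677476 [-1.53991248 -4.24306834  2.24840654] [-1.13932728  0.40336997 -0.02184632]
[[ 9.59743168e-01 -2.80878105e-01 -7.35875089e-04]
 [-2.80879034e-01 -9.59741072e-01 -2.01089068e-03]
 [-1.41434382e-04  2.13663048e-03 -9.99997707e-01]]
24.152871501852644 -1.3975166057931476
```

View pics/g.png

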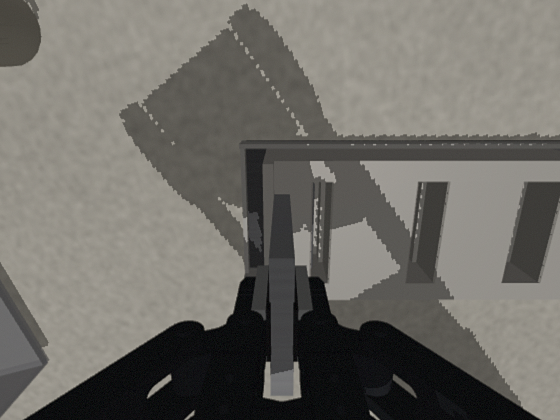

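Lip contact is at y' ≈ 23.6, where the camera predicted 23.5, so the two agree. I'll back off to above the slot centre and also correct x by about +1.7 mm.

Emit:
carry_out:
  moves:
    - [1, 0.0028, 0.02, 0, 0]
    - [1, 0.0028, 0.0405, 0, 0]
    - [1, 0.0028, 0.0405, 0, 0]
    - [1, 0.0028, 0.0405, 0, 0]
    - [1, 0.0028, 0.0405, 0, 0]

```text
time_s: 9.75
eef_pos: [490.4, 221.7, 109.8]
ee_rot: [0.99, -0.142, 0.0, -0.0]
wrist_force: [-0.0, 0.0, -0.9]
width: 0.093
```

```bash
cat > st.py <<'E'
from h import *
s=get_state()
print(s["time_s"],s["eef_pos"].round(2),s["ee_rot"].round(4),"qv",abs(s["qvel"]).max().round(4),s["width"].round(3),s["wrist_force"].round(2),s["torque"].round(2))
m=R.from_quat(s["ee_rot"]).as_matrix(); print("yaw",np.degrees(np.arctan2(m[1,0],m[0,0])),"tilt",m[:2,2])
d=s["eef_pos"][:2]-[489.8,220.8]
print("y'",d@np.array([.2807,.9598]),"x'",d@np.array([.9598,-.2807]))
E
python3 st.py; python3 - <<'E'
from h import *
for n in ["wrist","side"]:
    a=imaging.get_image(n)[:,:,::-1]
    if n=="side": a=cv2.resize(a[240:400,200:400],None,fx=3.5,fy=3.5,interpolation=cv2.INTER_CUBIC)
    cv2.imwrite(f"pics/i_{n}.png",a)
E
```

```text
Traceback (most recent call last):
  File "st.py", line 3, in <module>
    print(s["time_s"],s["eef_pos"].round(2),s["ee_rot"].round(4),"qv",abs(s["qvel"]).max().round(4),s["width"].round(3),s["wrist_force"].round(2),s["torque"].round(2))
                                                                                                    ^^^^^^^^^^^^^^^^
AttributeError: 'float' object has no attribute 'round'
```

View pics/i_wrist.png

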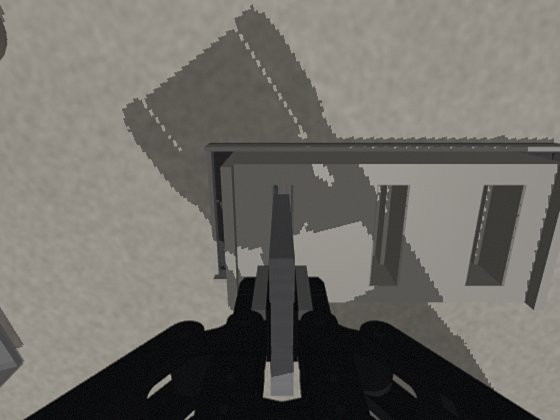

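View pics/i_side.png

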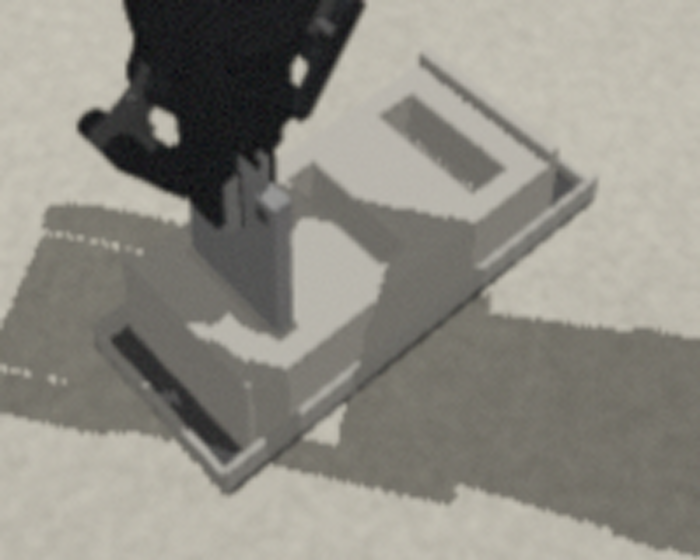

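In the wrist view the slot's far end shows just behind the plate's bottom edge: slot centre about px 283, plate about 282. That agrees with the remaining 0.9 mm offset. I'll correct that and descend gently.

Emit:
carry_out:
  moves:
    - [1, 0, 0.0016, 0, 0]
    - [1, 0, 0.0016, 0, 0]
    - [1, 0, 0.0016, 0.004, 0]
    - [1, 0, 0.0016, 0.0065, 0]
    - [1, 0, 0.0016, 0.0065, 0]
    - [1, 0, 0.0016, 0.0065, 0]

```text
time_s: 10.45
eef_pos: [489.9, 220.5, 105.6]
ee_rot: [0.99, -0.142, -0.0, 0.0]
wrist_force: [-0.0, 0.0, -0.5]
width: 0.095
```

```bash
sed -i 's/s\["width"\].round(3)/s["width"]/' st.py; python3 st.py
```

```text
10.45 [489.94 220.52 105.59] [ 9.899e-01 -1.418e-01 -1.000e-04  1.000e-04] qv 0.0039 0.09501399086857806 [-0.02  0.03 -0.52] [-0.01  0.02  0.01]
yaw -16.299077655265993 tilt [-0.00025839 -0.00016768]
y' -0.22994018163599447 x' 0.21685069422765477
```

Emit:
carry_out:
  moves:
    - [1, 0, 0, 0.0017, 0]
    - [1, 0, 0, 0.0033, 0]
    - [1, 0, 0, 0.0033, 0]

```text
time_s: 10.75
eef_pos: [489.9, 220.5, 103.6]
ee_rot: [0.99, -0.142, -0.0, 0.0]
wrist_force: [-0.5, 0.6, -1.1]
width: 0.099
```

Emit:
carry_out:
  moves:
    - [1, 0, 0, 0.0017, 0]
    - [1, 0, 0, 0.0033, 0]
    - [1, 0, 0, 0.0033, 0]

```text
time_s: 11.05
eef_pos: [489.9, 220.5, 101.6]
ee_rot: [0.99, -0.142, -0.0, 0.0]
wrist_force: [0.2, 0.6, -0.4]
width: 0.096
```

It has entered the slot freely (bottom at about 50). Continuing slowly past the bar.

Emit:
carry_out:
  moves:
    - [1, 0, 0, 0.0025, 0]
    - [1, 0, 0, 0.005, 0]
    - [1, 0, 0, 0.0075, 0]
    - [1, 0, 0, 0.01, 0]
    - [1, 0, 0, 0.01, 0]

```text
time_s: 11.55
eef_pos: [489.8, 220.4, 95.4]
ee_rot: [0.99, -0.142, -0.0, 0.0]
wrist_force: [-0.1, -0.2, -1.4]
width: 0.097
```

Emit:
carry_out:
  moves:
    - [1, 0, 0, 0.0025, 0]
    - [1, 0, 0, 0.005, 0]
    - [1, 0, 0, 0.0075, 0]
    - [1, 0, 0, 0.0075, 0]

```text
time_s: 11.95
eef_pos: [490.2, 220.0, 91.5]
ee_rot: [0.99, -0.142, 0.0, 0.001]
wrist_force: [-1.0, -1.7, 1.1]
width: 0.095
```

Emit:
carry_out:
  moves:
    - [1, 0, 0, 0.0025, 0]
    - [1, 0, 0, 0.005, 0]
    - [1, 0, 0, 0.0075, 0]
    - [1, 0, 0, 0.01, 0]
    - [1, 0, 0, 0.01, 0]

```text
time_s: 12.45
eef_pos: [489.8, 220.2, 84.7]
ee_rot: [0.99, -0.142, -0.0, 0.0]
wrist_force: [-0.0, -3.1, -0.6]
width: 0.096
```

Emit:
carry_out:
  moves:
    - [1, 0, 0, 0.0025, 0]
    - [1, 0, 0, 0.005, 0]
    - [1, 0, 0, 0.0075, 0]
    - [1, 0, 0, 0.01, 0]
    - [1, 0, 0, 0.01, 0]

```text
time_s: 12.95
eef_pos: [489.9, 220.4, 78.9]
ee_rot: [0.99, -0.142, -0.0, 0.0]
wrist_force: [-0.8, -3.9, -0.7]
width: 0.092
```

```bash
python3 st.py
```

```text
12.95 [489.88 220.41  78.9 ] [ 9.899e-01 -1.418e-01 -2.000e-04  2.000e-04] qv 0.0034 0.09213339189925875 [-0.85 -3.86 -0.72] [-0.67  0.15 -0.04]
yaw -16.29880947992918 tilt [-0.0004158  -0.00038207]
y' -0.34790749773371343 x' 0.18640276856915153
```

Emit:
carry_out:
  moves:
    - [1, 0, 0, 0.002, 0]
    - [1, 0, 0, 0.0045, 0]
    - [1, 0, 0, 0.0045, 0]

```text
time_s: 13.25
eef_pos: [490.0, 220.5, 76.3]
ee_rot: [0.99, -0.142, -0.0, 0.0]
wrist_force: [-0.3, -2.4, -0.0]
width: 0.089
```

Emit:
carry_out:
  moves:
    - [1, 0, 0, 0.0017, 0]
    - [1, 0, 0, 0.0017, 0]
    - [1, 0, 0, 0.0017, 0]

```text
time_s: 13.55
eef_pos: [490.0, 220.6, 75.5]
ee_rot: [0.99, -0.142, 0.0, -0.0]
wrist_force: [-0.5, -2.1, 0.7]
width: 0.101
```

Emit:
carry_out:
  moves:
    - [1, 0, 0, 0.0017, 0]
    - [1, 0, 0, 0.0017, 0]
    - [1, 0, 0, 0.0017, 0]

```text
time_s: 13.85
eef_pos: [490.1, 220.6, 75.5]
ee_rot: [0.99, -0.142, 0.0, -0.0]
wrist_force: [-2.4, -3.4, 5.6]
width: 0.09
```

Emit:
carry_out:
  moves:
    - [1, 0, 0, 0.0013, 0]
    - [1, 0, 0, 0.0013, 0]
    - [1, 0, 0, 0.0013, 0]

```text
time_s: 14.15
eef_pos: [490.1, 220.7, 75.5]
ee_rot: [0.99, -0.142, 0.0, -0.0]
wrist_force: [-4.3, -3.8, 8.3]
width: 0.094
```

z has stopped at 75.5, the predicted home height, with force building. One more slight press, then release.

Emit:
carry_out:
  moves:
    - [1, 0, 0, 0.0015, 0]
    - [1, 0, 0, 0.0015, 0]
    - [1, 0, 0, 0.0015, 0]

```text
time_s: 14.45
eef_pos: [490.2, 220.7, 75.5]
ee_rot: [0.99, -0.142, 0.0, -0.0]
wrist_force: [-5.7, -4.6, 12.0]
width: 0.095
```

Emit:
carry_out:
  moves:
    - [0.4, 0, 0, 0, 0]
    - [0.4, 0, 0, 0, 0]
    - [0.4, 0, 0, 0, 0]
    - [0.4, 0, 0, 0, 0]
    - [0.4, 0, 0, 0, 0]
    - [0.4, 0, 0, -0.04, 0]
    - [0.4, 0, 0, -0.1, 0]
    - [0.4, 0, 0, -0.13, 0]
    - [0.4, 0, 0, -0.13, 0]
    - [0.4, 0, 0, -0.13, 0]

```text
time_s: 15.45
eef_pos: [489.9, 220.5, 150.4]
ee_rot: [0.99, -0.142, -0.0, 0.0]
wrist_force: [0.9, 0.9, 0.2]
width: 0.301
```

```bash
python3 st.py; python3 - <<'E'
from h import *
s=get_state();np.savez("j.npz",p=s["eef_pos"],q=s["ee_rot"])
for n in ["wrist","side"]:
    a=imaging.get_image(n)[:,:,::-1]
    if n=="side": a=cv2.resize(a[240:400,200:400],None,fx=3.5,fy=3.5,interpolation=cv2.INTER_CUBIC)
    cv2.imwrite(f"pics/j_{n}.png",a)
E
```

```text
15.45 [489.89 220.54 150.36] [ 9.899e-01 -1.417e-01 -1.000e-04  0.000e+00] qv 0.0388 0.30060995814046026 [0.91 0.89 0.24] [ 0.01  0.02 -0.01]
yaw -16.297208245789218 tilt [-1.90610758e-04 -3.17016321e-05]
y' -0.21917268310737417 x' 0.16001544273122445
```

View pics/j_wrist.png

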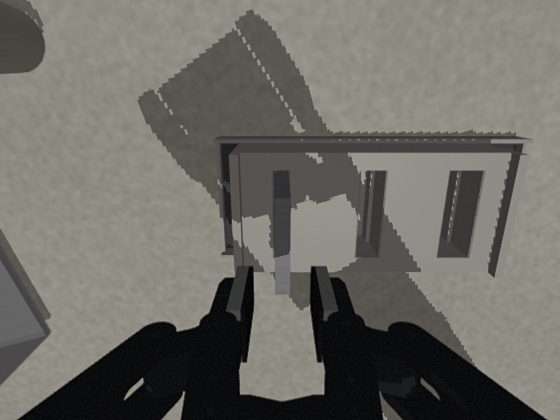

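View pics/j_side.png

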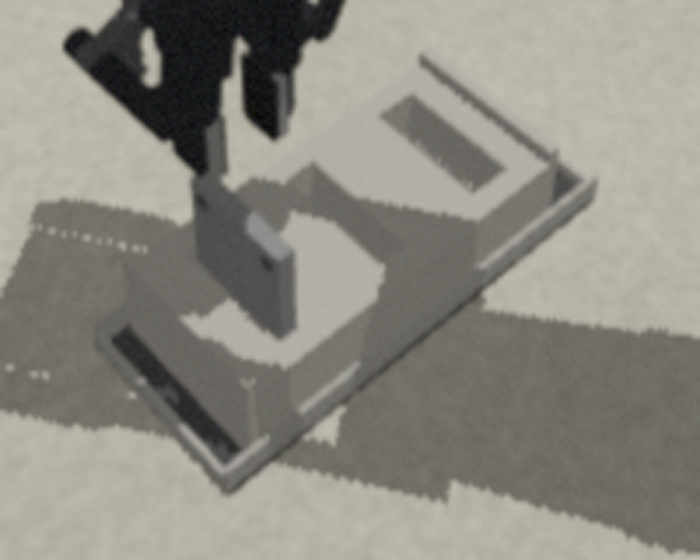

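The thin plate stands upright in the narrow slot. I'll check its top height from the picture and recompute the thick plate from picture d.

```bash
python3 - <<'E'
from h import *
d=np.load("d.npz"); s=dict(eef_pos=d["p"],ee_rot=d["q"])
w=np.array([back("wrist",(220+u/3.5-.4,140+v/3.5-.4),92,s) for u,v in [(622,212),(716,212),(676,533),(590,533)]])[:,:2]
L=(w[0]+w[1]-w[2]-w[3])/2;W=(w[0]+w[3]-w[1]-w[2])/2
print(w.round(1).tolist(),w.mean(0),np.hypot(*L),np.hypot(*W),np.degrees(np.arctan2(L[1],L[0])))
j=np.load("j.npz"); s=dict(eef_pos=j["p"],ee_rot=j["q"])
x=np.array([.9598,-.2807]);y=np.array([.2807,.9598])
c=j["p"][:2]
for z in (100,108,116):
    P=[np.r_[c+a*30*x+b*4.5*y,z] for a in(1,-1) for b in (1,-1)]
    print(z,proj("wrist",P,s).round(1).tolist())
a=cv2.imread("pics/j_wrist.png"); cv2.imwrite("pics/j2.png",cv2.resize(a[150:310,220:340],None,fx=4,fy=3.7,interpolation=cv2.INTER_CUBIC))
E
```

```text
[[542.6, -180.9], [541.0, -196.2], [481.6, -190.5], [483.2, -175.3]] [ 512.10763567 -185.71827702] 59.629454711260756 15.325446219179538 -5.416940539033239
100 [[272.4, 191.8], [288.3, 191.7], [273.2, 285.1], [287.7, 285.1]]
108 [[272.0, 195.6], [288.5, 195.6], [272.9, 292.0], [287.9, 292.0]]
116 [[271.6, 199.7], [288.8, 199.7], [272.6, 299.3], [288.2, 299.3]]
```

View pics/j2.png

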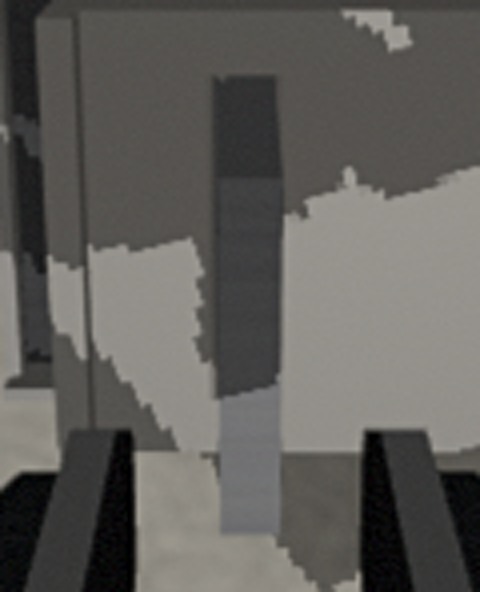

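The top edge spans 96.5 px, against 96.4 predicted for z=108, so it is home and pinned to the -y wall as expected. Next is the thick plate at (512.1,-185.7), yaw -5.4°.

Emit:
carry_out:
  moves:
    - [0.1, 0.2255, 0.639, 0, -0.06]
    - [0.1, 0.2255, 0.639, 0, -0.06]
    - [0.1, 0.2255, 0.639, 0, -0.06]
    - [0.1, 0.2255, 0.639, 0, -0.06]
    - [0.1, 0.2255, 0.639, 0, -0.06]
    - [0.1, 0.2255, 0.639, 0, -0.06]
    - [0.1, 0.2255, 0.639, 0, -0.06]
    - [0.1, 0.2255, 0.639, 0, -0.06]
    - [0.1, 0.2255, 0.639, 0, -0.06]
    - [0.1, 0.2255, 0.639, 0, -0.06]
    - [0.1, 0.2255, 0.639, 0, -0.06]
    - [0.1, 0.2255, 0.639, 0, -0.06]

```text
time_s: 16.75
eef_pos: [512.1, -183.5, 150.3]
ee_rot: [0.999, -0.047, -0.0, -0.001]
wrist_force: [0.0, 0.7, 0.4]
width: 0.451
```

```bash
python3 st.py; python3 - <<'E'
from h import *
s=get_state();np.savez("k.npz",p=s["eef_pos"],q=s["ee_rot"])
a=imaging.get_image("wrist")[:,:,::-1]; cv2.imwrite("pics/k.png",a)
cv2.imwrite("pics/k2.png",cv2.resize(a[150:310,210:350],None,fx=4,fy=3.7,interpolation=cv2.INTER_CUBIC))
x=R.from_quat(s["ee_rot"]).as_matrix()
P=[s["eef_pos"]+x@[a*30,b*7.5,s["eef_pos"][2]-92] for a in(1,-1) for b in (1,-1)]
print(proj("wrist",P,s).round(1).tolist())
E
```

```text
16.75 [ 512.14 -183.52  150.35] [ 9.989e-01 -4.690e-02 -5.000e-04 -5.000e-04] qv 0.0082 0.45054174913640993 [0.02 0.69 0.4 ] [ 0.06 -0.02 -0.05]
yaw -5.372321997530035 tilt [-0.00094816  0.00111155]
y' -381.7991761343394 x' 134.93565116030243
[[292.9, 188.0], [267.4, 188.0], [292.0, 278.6], [268.7, 278.6]]
```

View pics/k2.png

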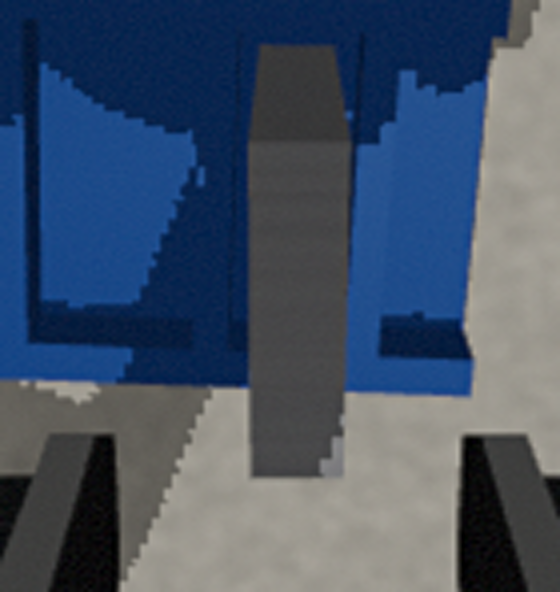

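The plate is offset +2.7 mm in tool y, with x and yaw aligned. Descend and grip.

Emit:
carry_out:
  moves:
    - [0.1, 0, 0.0045, 0.04, 0]
    - [0.1, 0, 0.0045, 0.1, 0]
    - [0.1, 0, 0.0045, 0.14, 0]
    - [0.1, 0, 0.0045, 0.1515, 0]
    - [0.1, 0, 0.0045, 0.1515, 0]
    - [0.1, 0, 0.0045, 0.1515, 0]
    - [1, 0, 0.0045, 0.1515, 0]
    - [1, 0, 0.0045, 0.1515, 0]
    - [1, 0, 0.0045, 0.1515, 0]
    - [1, 0, 0.0045, 0.1515, 0]
    - [1, 0, 0.0045, 0.1515, 0]
    - [1, 0, 0.0045, 0.1515, 0]
    - [1, 0, 0.0045, 0.1515, 0]

```text
time_s: 18.1
eef_pos: [513.3, -188.4, 62.1]
ee_rot: [0.999, -0.048, 0.002, 0.0]
wrist_force: [0.2, 0.6, 5.7]
width: 0.167
```

```bash
python3 st.py; python3 - <<'E'
from h import *
a=imaging.get_image("wrist")[:,:,::-1]; cv2.imwrite("pics/l.png",a)
E
```

```text
18.1 [ 513.31 -188.43   62.07] [ 9.988e-01 -4.800e-02  1.800e-03  4.000e-04] qv 0.0021 0.1667469148779273 [0.22 0.58 5.7 ] [0.31 0.04 0.02]
yaw -5.501028639888035 tilt [ 0.00358558 -0.00104277]
y' -386.1824667134517 x' 137.4394624228914
```

View pics/l.png

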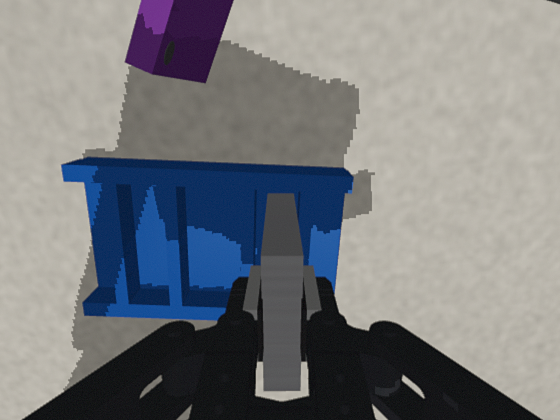

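Gripped. Plate bottom = TCP - 54.1, so home should be at TCP z ≈ 78. Lift and carry to above the middle slot.

Emit:
carry_out:
  moves:
    - [1, 0, 0, -0.05, 0]
    - [1, 0, 0, -0.1, 0]
    - [1, 0, 0, -0.14, 0]
    - [1, -0.0143, -0.0704, -0.14, 0.01]
    - [1, -0.0293, -0.1404, -0.14, 0.02]
    - [1, -0.0443, -0.2104, -0.14, 0.03]
    - [1, -0.0593, -0.2804, -0.14, 0.04]
    - [1, -0.0743, -0.3504, -0.14, 0.05]
    - [1, -0.0893, -0.4204, -0.14, 0.06]
    - [1, -0.1043, -0.4904, -0.14, 0.06]
    - [1, -0.1143, -0.5404, -0.14, 0.06]
    - [1, -0.1243, -0.5704, -0.14, 0.06]
    - [1, -0.1243, -0.5704, -0.14, 0.06]
    - [1, -0.1243, -0.5704, -0.14, 0.06]
    - [1, -0.1243, -0.5704, -0.14, 0.06]

```text
time_s: 19.65
eef_pos: [470.6, 158.7, 143.6]
ee_rot: [0.99, -0.142, -0.0, 0.001]
wrist_force: [-0.2, -0.2, -2.8]
width: 0.164
```

```bash
python3 st.py; python3 - <<'E'
from h import *
a=imaging.get_image("wrist")[:,:,::-1]; cv2.imwrite("pics/m.png",a)
E
```

```text
19.65 [470.59 158.69 143.58] [ 9.898e-01 -1.423e-01 -2.000e-04  5.000e-04] qv 0.0101 0.16414611313145738 [-0.23 -0.21 -2.75] [-0.01  0.01  0.03]
yaw -16.359772009880214 tilt [-0.00060358 -0.00095499]
y' -65.00263616919452 x' -1.0094721721316753
```

View pics/m.png

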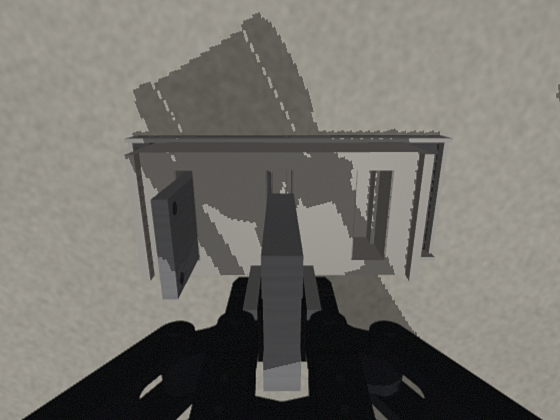

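Over the middle slot, with 1 mm corrections still due. Descend to about 4 mm above the comb.

Emit:
carry_out:
  moves:
    - [1, 0.0022, -0.0018, 0.02, 0]
    - [1, 0.0022, -0.0018, 0.04, 0]
    - [1, 0.0022, -0.0018, 0.0525, 0]
    - [1, 0.0022, -0.0018, 0.0525, 0]
    - [1, 0.0022, -0.0018, 0.0525, 0]

```text
time_s: 20.2
eef_pos: [471.9, 160.2, 111.9]
ee_rot: [0.99, -0.142, -0.001, 0.0]
wrist_force: [0.2, -0.4, -1.6]
width: 0.168
```

```bash
python3 st.py; python3 - <<'E'
from h import *
s=get_state()
a=imaging.get_image("wrist")[:,:,::-1]; cv2.imwrite("pics/n.png",cv2.resize(a[140:300,200:360],None,fx=3.7,fy=3.7,interpolation=cv2.INTER_CUBIC))
x=R.from_quat(s["ee_rot"]).as_matrix()
# plate bottom far corners, slot far corners -> crop px
P=[s["eef_pos"]+x@[29.7,b*7.5,54] for b in(-1,1)]
c=np.array([489.8,220.8])-64*np.array([.2807,.9598])
P+=[np.r_[c+33*np.array([.9598,-.2807])-b*8.5*np.array([.2807,.9598]),54] for b in (-1,1)]
print(((proj("wrist",P,s)-[200,140]+.4)*3.7).round(0).tolist())
E
```

```text
20.2 [471.88 160.19 111.89] [ 9.899e-01 -1.418e-01 -5.000e-04  3.000e-04] qv 0.0198 0.168228864826727 [ 0.24 -0.41 -1.63] [ 0.03 -0.02 -0.04]
yaw -16.30730383035023 tilt [-0.0010977  -0.00036653]
y' -63.200295914701016 x' -0.1897265086283771
[[251.0, 189.0], [347.0, 189.0], [250.0, 161.0], [357.0, 161.0]]
```

View pics/n.png

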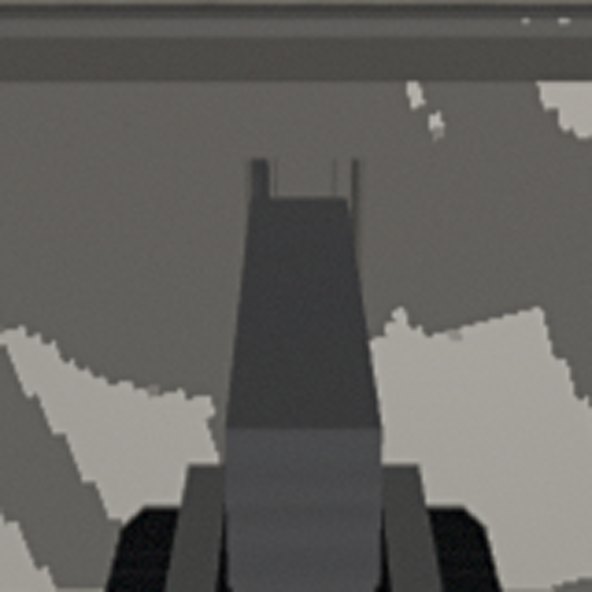

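The slot is at crop 250–358 (as predicted) and the plate bottom at 251–347, so it needs +0.8 mm in tool y. It also needs about +1.2 mm in x. Correct and enter.

Emit:
carry_out:
  moves:
    - [1, 0.002, 0.0012, 0, 0]
    - [1, 0.002, 0.0012, 0, 0]
    - [1, 0.002, 0.0012, 0.003, 0]
    - [1, 0.002, 0.0012, 0.006, 0]
    - [1, 0.002, 0.0012, 0.006, 0]
    - [1, 0.002, 0.0012, 0.006, 0]

```text
time_s: 20.85
eef_pos: [473.0, 159.3, 108.8]
ee_rot: [0.99, -0.142, -0.0, 0.0]
wrist_force: [-0.1, -0.2, -1.9]
width: 0.162
```

```bash
python3 st.py
```

```text
20.85 [473.   159.32 108.76] [ 9.899e-01 -1.417e-01 -1.000e-04  1.000e-04] qv 0.0027 0.16239439725349863 [-0.09 -0.19 -1.93] [ 0.01 -0.03 -0.04]
yaw -16.296789842796294 tilt [-0.00025016 -0.00014893]
y' -63.72216346223842 x' 1.1270895735390756
```

Emit:
carry_out:
  moves:
    - [1, 0, 0.0006, 0, 0]
    - [1, 0, 0.0006, 0.0017, 0]
    - [1, 0, 0.0006, 0.0033, 0]
    - [1, 0, 0.0006, 0.0033, 0]

```text
time_s: 21.25
eef_pos: [472.9, 158.9, 106.7]
ee_rot: [0.99, -0.142, -0.0, 0.0]
wrist_force: [0.5, -0.3, -2.4]
width: 0.163
```

Emit:
carry_out:
  moves:
    - [1, 0, 0, 0.0017, 0]
    - [1, 0, 0, 0.0033, 0]
    - [1, 0, 0, 0.0033, 0]

```text
time_s: 21.55
eef_pos: [472.9, 159.0, 104.7]
ee_rot: [0.99, -0.142, -0.0, 0.0]
wrist_force: [0.5, 0.0, -3.0]
width: 0.162
```

Emit:
carry_out:
  moves:
    - [1, 0, 0, 0.0017, 0]
    - [1, 0, 0, 0.0033, 0]
    - [1, 0, 0, 0.0033, 0]

```text
time_s: 21.85
eef_pos: [472.9, 159.0, 102.7]
ee_rot: [0.99, -0.142, -0.0, 0.0]
wrist_force: [-0.4, 1.1, -2.2]
width: 0.164
```

Free entry: bottom at about 48.6 with no resistance. Continue gently.

Emit:
carry_out:
  moves:
    - [1, 0, 0, 0.0025, 0]
    - [1, 0, 0, 0.005, 0]
    - [1, 0, 0, 0.0075, 0]
    - [1, 0, 0, 0.01, 0]
    - [1, 0, 0, 0.01, 0]

```text
time_s: 22.35
eef_pos: [472.9, 158.6, 96.9]
ee_rot: [0.99, -0.142, -0.0, 0.0]
wrist_force: [-0.3, -1.6, -1.5]
width: 0.167
```

Emit:
carry_out:
  moves:
    - [1, 0, 0, 0.0025, 0]
    - [1, 0, 0, 0.005, 0]
    - [1, 0, 0, 0.0075, 0]
    - [1, 0, 0, 0.0075, 0]

```text
time_s: 22.75
eef_pos: [473.1, 158.5, 92.2]
ee_rot: [0.99, -0.142, 0.0, 0.001]
wrist_force: [-0.1, -3.8, -0.2]
width: 0.166
```

Emit:
carry_out:
  moves:
    - [1, 0, 0, 0.0025, 0]
    - [1, 0, 0, 0.005, 0]
    - [1, 0, 0, 0.0075, 0]
    - [1, 0, 0, 0.01, 0]
    - [1, 0, 0, 0.01, 0]

```text
time_s: 23.25
eef_pos: [472.7, 158.9, 85.9]
ee_rot: [0.99, -0.142, -0.0, 0.0]
wrist_force: [-0.5, -4.5, -1.3]
width: 0.168
```

Emit:
carry_out:
  moves:
    - [1, 0, 0, 0.0025, 0]
    - [1, 0, 0, 0.005, 0]
    - [1, 0, 0, 0.0075, 0]
    - [1, 0, 0, 0.0075, 0]

```text
time_s: 23.65
eef_pos: [472.9, 158.9, 81.6]
ee_rot: [0.99, -0.142, -0.0, 0.0]
wrist_force: [-0.5, -4.4, -1.5]
width: 0.163
```

Emit:
carry_out:
  moves:
    - [1, 0, 0, 0.002, 0]
    - [1, 0, 0, 0.0035, 0]
    - [1, 0, 0, 0.0035, 0]

```text
time_s: 23.95
eef_pos: [473.0, 159.0, 79.7]
ee_rot: [0.99, -0.142, -0.0, 0.0]
wrist_force: [-1.1, -2.4, -1.7]
width: 0.161
```

Emit:
carry_out:
  moves:
    - [1, 0, 0, 0.0017, 0]
    - [1, 0, 0, 0.0017, 0]
    - [1, 0, 0, 0.0017, 0]

```text
time_s: 24.25
eef_pos: [473.0, 158.9, 78.7]
ee_rot: [0.99, -0.142, -0.0, 0.0]
wrist_force: [-0.0, -3.3, -1.3]
width: 0.164
```

Emit:
carry_out:
  moves:
    - [1, 0, 0, 0.0017, 0]
    - [1, 0, 0, 0.0017, 0]
    - [1, 0, 0, 0.0017, 0]

```text
time_s: 24.55
eef_pos: [473.1, 159.0, 78.1]
ee_rot: [0.99, -0.142, 0.0, -0.0]
wrist_force: [-1.7, -3.6, 1.6]
width: 0.168
```

Emit:
carry_out:
  moves:
    - [1, 0, 0, 0.0017, 0]
    - [1, 0, 0, 0.0017, 0]
    - [1, 0, 0, 0.0017, 0]

```text
time_s: 24.85
eef_pos: [473.1, 159.0, 78.0]
ee_rot: [0.99, -0.142, 0.0, -0.0]
wrist_force: [-2.7, -4.0, 6.1]
width: 0.167
```

Emit:
carry_out:
  moves:
    - [1, 0, 0, 0.0017, 0]
    - [1, 0, 0, 0.0017, 0]
    - [1, 0, 0, 0.0017, 0]

```text
time_s: 25.15
eef_pos: [473.2, 159.1, 78.0]
ee_rot: [0.99, -0.142, 0.0, -0.0]
wrist_force: [-5.8, -3.1, 10.9]
width: 0.164
```

It stopped at 78.0, as predicted, with 11 N down. Release and rise.

Emit:
carry_out:
  moves:
    - [0.4, 0, 0, 0, 0]
    - [0.4, 0, 0, 0, 0]
    - [0.4, 0, 0, 0, 0]
    - [0.4, 0, 0, 0, 0]
    - [0.4, 0, 0, 0, 0]
    - [0.4, 0, 0, -0.04, 0]
    - [0.4, 0, 0, -0.1, 0]
    - [0.4, 0, 0, -0.16, 0]
    - [0.4, 0, 0, -0.2, 0]
    - [0.4, 0, 0, -0.2, 0]
    - [0.4, 0, 0, -0.2, 0]
    - [0.4, 0, 0, -0.2, 0]

```text
time_s: 26.35
eef_pos: [472.1, 158.8, 193.8]
ee_rot: [0.99, -0.142, -0.002, 0.001]
wrist_force: [-0.5, 1.1, -0.7]
width: 0.308
```

```bash
python3 st.py; python3 - <<'E'
from h import *
s=get_state()
for n in ["wrist","side","scene"]:
    a=imaging.get_image(n)[:,:,::-1]; cv2.imwrite(f"pics/o_{n}.png",a)
    if n=="wrist": cv2.imwrite("pics/o2.png",cv2.resize(a[120:300,150:400],None,fx=3.2,fy=3.2,interpolation=cv2.INTER_CUBIC))
x=np.array([.9598,-.2807]);y=np.array([.2807,.9598])
for nm,c,t in [("thin",np.array([489.8,220.8])-0.9*y,4.5),("thick",np.array([489.8,220.8])-64.9*y,7.5)]:
  for z in (100,108):
    P=[np.r_[c+a*30*x+b*t*y,z] for a in(1,-1) for b in (1,-1)]
    print(nm,z,((proj("wrist",P,s)-[150,120]+.4)*3.2).round(0).tolist())
E
```

```text
26.35 [472.08 158.84 193.77] [ 9.899e-01 -1.417e-01 -1.600e-03  6.000e-04] qv 0.0092 0.30798723980116044 [-0.45  1.14 -0.69] [-0.04  0.03 -0.03]
yaw -16.296060610859858 tilt [-0.00335789 -0.00067574]
y' -64.44418070338789 x' 0.38783471428060534
thin 100 [[100.0, 179.0], [142.0, 179.0], [124.0, 434.0], [163.0, 434.0]]
thin 108 [[89.0, 187.0], [133.0, 187.0], [115.0, 449.0], [155.0, 449.0]]
thick 100 [[385.0, 178.0], [456.0, 178.0], [388.0, 434.0], [453.0, 434.0]]
thick 108 [[384.0, 187.0], [457.0, 187.0], [387.0, 449.0], [454.0, 449.0]]
```

View pics/o2.png

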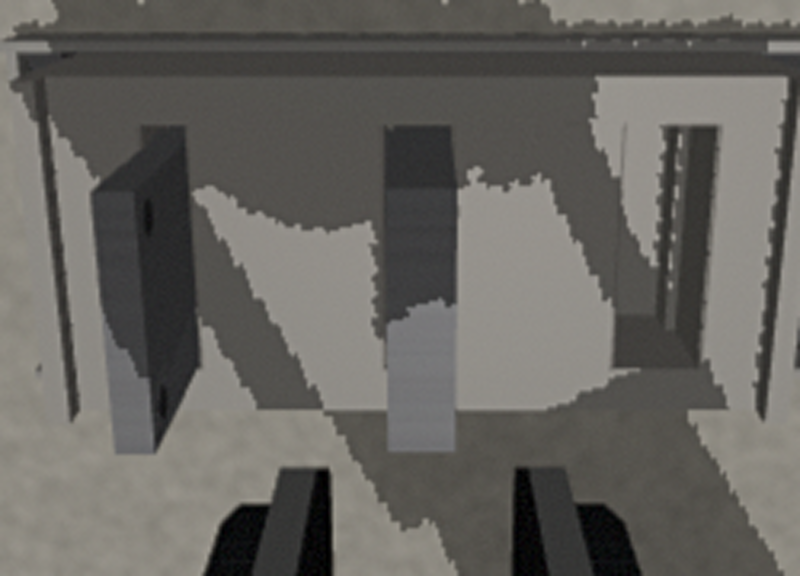

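View pics/o_side.png

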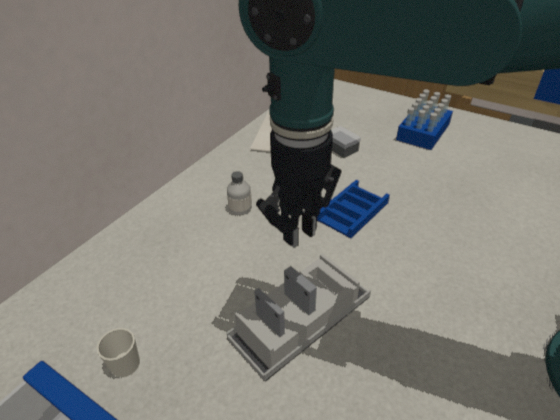

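Both top faces match the z=108 predictions within 1 px: thick at crop (385–457,187) to (388–456,452), thin at (92–137,190) to (115–155,453). The widest slot and the rack are empty, the bystanders haven't moved, and the gripper is clear. Handing in.

```bash
python3 -c "
from rig import order,get_state
print(order.job_done(), get_state()['time_s'])"
```

```text
the job is handed in; nothing more can be done
the job is handed in; nothing more can be done
```

Both plates are filed in the dock, each upright and home in its own slot, and the job was handed in at about 26.5 s of the 58 s allowed.

- **Thin plate:** I took it from the rack and felt the comb's +y lip with it, at about 4 N. The touch agreed with the camera to about 0.2 mm. I then pushed it past the spring bar in the 11 mm slot until it stopped at the predicted home height, with 12 N downward at the end.
- **Thick plate:** I placed it in the 17 mm slot from the same comb position, without touching a lip again. It stopped at the predicted home height with 11 N downward, and I released it.
- **Last checks:** In the final wrist picture both plate tops sit about where plates at 108 mm above the table should appear, within 1–2 pixels. The widest slot is empty. In the side view the gripper is clear, and the bottle, tip box and beaker look unmoved. The purple plate was never touched.
- **Disagreements:** None of the checks failed. Along the slots the pictures and the arm's own position differed by about 1–2 mm, which is within the calibration error and the slots' end play.

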